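# Shut off the air, then swing the interlocked vent selector

## Task

On the air valve unit, turn the red isolator handle clockwise until you feel it come up against its stop; only then is the blue selector handle free, so next swing it clockwise fully over to its own stop, then let go of it. Work both gently, with never more than about 15 N at a grip, so that neither yellow overload tell-tale is tripped, and leave the paint bottle, the grease tin and the loose ring where they are.

Things in the scene. Friction and masses are not known exactly. Their poses are not given: they have to be found in the camera images.
- valve_unit: air valve unit fixed to the bench: grey housing 104 x 176 mm, aluminium cover at z 0.058, dark foot plate 150 x 230 mm, brass ports at its back. Origin at the centre of its underside; x points to the ports (away from the robot at yaw 0), y to the red isolator. Two handles turn on upright spindles 70 mm apart; bars 16 mm wide, tops at z 0.078; hubs reach z 0.087
- isolator_pivot (a point): point on the upright axis of the red isolator, 35 mm to +y of the unit's origin, at the height of the grips' centres (z 0.1065). Where its stop lies cannot be seen or read: the handle sits on its spindle at an unknown angle (at the stop the grip is 0.70 to 1.21 rad anticlockwise of the unit's +x axis). It starts 0.6 to 1.8 rad before the stop and stays where it is left
- isolator_grip (a point): centre of the red grip, an upright round sleeve 22 mm across, z 0.080 to 0.133, spinning freely on its pin, 80 mm from isolator_pivot. It turns clockwise seen from above, round the unit's +y side, with about 4 N of steady push; the handle is springy, so at the stop the push rises about 2.2 N per mm of path (8 to 12 N is a stop firmly felt)
- selector_pivot (a point): point on the upright axis of the blue selector, 35 mm to -y of the unit's origin, z 0.1065. A hidden interlock locks the selector until the isolator is right at its stop (its last 0.1 rad or less); while locked it gives only about 0.1 rad. Once the selector has turned, the isolator cannot go back
- selector_grip (a point): centre of the blue grip, a sleeve like the red one, 80 mm from selector_pivot. It starts at the back of the unit's -y side and turns clockwise seen from above, round the -y side toward the front, by 1.4 rad to its stop; about 2.5 N of push turns it; springy like the red one, locked or at the stop too. It stays where it is left
- selector (a joint): angle of the selector's spindle, clockwise from above: 0 at the start (locked), 1.4 rad at its stop (fully over)
- isolator_telltale (a joint): overload tell-tale, a small yellow fork under the red handle's hub: stays at 0 while the handle is worked gently; carried along, and left off zero, once the push along the path of the grip passes 15 N either way (0.02 rad, at about 18 N, counts as overloaded)
- selector_telltale (a joint): overload tell-tale, a small yellow fork under the blue handle's hub: stays at 0 while the handle is worked gently; carried along, and left off zero, once the push along the path of the grip passes 15 N either way (0.02 rad, at about 18 N, counts as overloaded)
- paint_bottle: white bottle with a lime cap, 41 mm across, 90 mm high, standing in front of the unit (origin at its underside); to be left alone
- grease_tin: flat grey tin with a blue lid, 70 mm across, 31 mm high, behind the unit (origin at its underside); to be left alone
- loose_ring: plated ring, 62 mm across, 9 mm high, lying on the bench to the +y side of the unit (origin at its underside); to be left alone

How it is judged:
On the way:
1. the isolator is turned while the selector is still locked (distance of isolator_grip from where it was at the start of the episode above 0.035 m and value of joint selector below 0.25 rad), for 0.2 s.
At the end, for the whole second after the job is handed in: the selector's spindle is within 0.1 rad of its stop and at rest, and the isolator's grip stands at least 35 mm from where it began (the interlock then holds it shut) (value of joint selector above 1.3 rad and distance of isolator_grip from where it was at the start of the episode above 0.035 m and velocity of joint selector between -0.05 and 0.05 rad/s); the robot touches nothing.
It fails at once if the isolator handle is overloaded (value of joint isolator_telltale above 0.02 rad or value of joint isolator_telltale below -0.02 rad).
It fails at once if the selector handle is overloaded (value of joint selector_telltale above 0.02 rad or value of joint selector_telltale below -0.02 rad).
It fails at once if the paint bottle is disturbed (distance of paint_bottle from where it was at the start of the episode above 0.02 m).
It fails at once if the grease tin is disturbed (distance of grease_tin from where it was at the start of the episode above 0.02 m).
It fails at once if the loose ring is disturbed (distance of loose_ring from where it was at the start of the episode above 0.02 m).
It also fails if it takes over 72 s, if anything falls off the work surface, if the arm or the gripper's body presses on something with over 40 N, if the wrist force passes 120 N, or if a joint passes its speed limit or range.

## Robot

A 7-joint arm with a two-finger parallel gripper is mounted at the origin on a cart in front of the work surface, level with it; the furniture and walls round the work are solid. World frame = base frame: x ahead of the robot, y to its left, z up, the work surface at z = 0. Lengths are in m, angles in rad, forces in N, time in s.
With the tool pointing down it reaches from about 0.425 to 1.025 m from the base axis. Payload 9.4 kg.
Tool frame: the origin (TCP) lies at the very end of the fingers, on their centre line; the grasp point (between the pads) lies manip.tcp_to_grasp behind it (manip.tcp_to_grasp is the distance from the TCP to the grasp point, in m); y points along the fingers, x is the direction in which the jaws open and shut, and the axes are right-handed (so a half turn about y gives the same grasp; the last joint's range is limited). The gripper opens to 93 mm and grips with 3 to 60 N. Pads are 15 mm wide; open, the fingers measure 128 mm over their backs; the gripper's body (75 mm by 188 mm) begins 65 mm behind the grasp point.
Start: joints at [1.229, 0.599, -0.003, 1.599, 0.002, 0.943, -0.08], TCP at [0.19, -0.7, 0.219] pointing down, gripper open.
Joint ranges: [-2.57, 2.57], [-0.35, 1.97], [-1.29, 1.29], [0.11, 2.56], [-1.05, 4.19], [0.11, 1.86], [-2.63, 2.63]. Speed limits (rad/s): [2.22, 2.22, 3.01, 3.01, 3.14, 3.14, 3.14].

## Interface

Orientations are given as a rotation vector (axis times angle).
In Python, from rig import manip, cams gives the robot as it stands.
- The arm moves only by the tool drive_tool, never from a script. Its argument "moves" is a list of rows, each a list of 3 entries, a list of its own where there are three numbers: the opening in per cent of the stroke, from 0 (shut) to 100 (fully open), then the shift along the world's x, y, z in cm, then the turn about the world's z in degrees. A call has 1 to 12 rows; each row is the pose to reach, as a shift and turn from the pose commanded when the call began; what a row does not reach only later rows make up. A row lasts 1/8 s, in which the tool goes at most 62.5 mm and 10.7 degrees, less where a joint would pass 70% of its speed; a pose out of reach is approached as far as the arm can. A call with a gripper value outside its range is refused whole. The fingers move at their own pace and stop on an object; "squeeze" is the grip in N (left out, the last holds). Time passes only in rows, so rows that repeat a pose let the fingers close. It gives the time, the measured TCP pose, the force and the opening at its end, in the units of the state.
- manip.observe(): the state, without advancing time (a new reading comes with each control period).
- cams.grab_frame(name): name is "side" or "top" or "wrist"; returns a dict with "color" (420x560x3 uint8, red, green, blue), "vertical_fov" (degrees; the focal length in pixels is half the picture's height over the tangent of half this angle, whatever the lens; pixels are square), "cx", "cy" (the principal point, pixels), "xyz" and "orientation" of the camera in the world. Camera axes: x right, y down, z forward; pixel columns grow to the right and rows downward; lengths in m; the calibration is good to about 2 mm. A picture is of the moment at which its call begins. There is no depth.
- manip.sign_off(): hands the job in, once; it reports no verdict.
The state is a dict: "t": time; "q": joint angles; "joint_velocities": joint speeds; "joint_torque": joint torques, N m; "tool_pos": TCP position; "tool_rot": TCP orientation; "wrist_force": force on the tool from outside, world axes, zero at the start; "moment": the same for the moment, N m; "opening": opening from 0.0 (shut) to 1.0 (fully open).
Only numpy, scipy, OpenCV 4.12 (cv2) and the standard library are available. Lean on these libraries where they do the work, as an engineer would, in place of code of your own. Each camera call takes 0.05 s, during which the arm holds its last target.

## Working session

There is one attempt and no reset: what is moved stays moved. The work goes in short steps, Python scripts to look and compute and a tool call to move; the robot and the scene stay as the last step left them, time stands still between calls to the robot, and variables do not carry over. Pictures are saved under pics/ and viewed, and the job is handed in when it is done.

Besides the shell and the picture viewer there is one more tool, called after "Emit:" as name(argument=value, ...) on one line, values as JSON. drive_tool: Moves the arm, as the interface text tells. Its arguments: {"type":"object","properties":{"moves":{"type":"array","items":{"type":"array"}},"squeeze":{"type":"number"}},"required":["moves"]}

```bash
mkdir -p pics; ls; python3 - <<'E'
from rig import manip,cams
import cv2
s=manip.observe();print(s); print(manip.tcp_to_grasp)
for n in ["side","top","wrist"]:
    f=cams.grab_frame(n);cv2.imwrite(f"pics/{n}0.png",f["color"][:,:,::-1])
    print(n,{k:v for k,v in f.items() if k!="color"})
E
```

```text
pics
{'t': 0.0, 'q': array([ 1.22927806,  0.60010431, -0.00254084,  1.60014032,  0.00178095,
        0.94290944, -0.07980098]), 'joint_velocities': array([ 0.00036802, -0.00178519,  0.00168982, -0.00225096, -0.00092212,
        0.00121258, -0.00077283]), 'joint_torque': array([-9.21162427e-05, -7.65070152e+01,  1.49701651e+00, -2.52354670e+01,
       -5.25783270e-02,  1.67765399e-02,  1.44446753e-04]), 'tool_pos': array([ 0.18961121, -0.69924784,  0.21777131]), 'tool_rot': array([-1.32205828,  1.01286657, -1.0106807 ]), 'wrist_force': array([ 1.52745772, -0.12459007, -0.52395325]), 'moment': array([-0.03044349, -0.00783149, -0.01892137]), 'opening': 1.0026216227400555}
0.0188
side {'vertical_fov': 55.45341887200393, 'cx': 282.712637061144, 'cy': 213.82841896687037, 'xyz': array([ 0.5051242 , -0.67831771,  0.49482916]), 'orientation': array([-2.06823076,  0.01812484, -0.03839402])}
top {'vertical_fov': 50.29415002442504, 'cx': 274.6644078057348, 'cy': 205.78126588215832, 'xyz': array([0.37230397, 0.05987865, 0.93880128]), 'orientation': array([-2.0890586 ,  2.14502487, -0.16637279])}
wrist {'vertical_fov': 63.641537090848075, 'cx': 278.55144771231613, 'cy': 209.0179604689117, 'xyz': array([ 0.26625567, -0.67812171,  0.38416191]), 'orientation': array([ 2.30660508, -1.76437058, -0.25607458])}
```

View pics/top0.png

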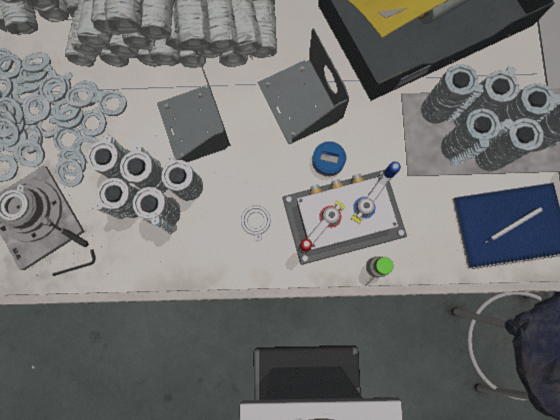

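View pics/side0.png

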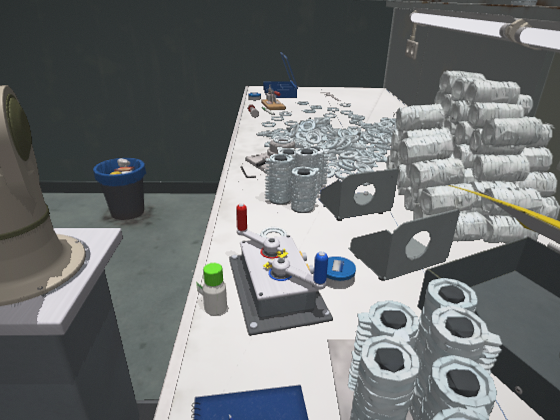

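The top picture shows the unit at about (345,218), with the red grip at (307,245), the blue grip at (392,170), the bottle cap at (380,266), the tin at (329,157) and the ring at (256,221). I'll enlarge it to measure.

```bash
python3 - <<'E'
import cv2
a=cv2.imread("pics/top0.png")[130:290,230:420]
cv2.imwrite("pics/topc.png",cv2.resize(a,None,fx=4,fy=3.75*4/3.75*0.9375*1.0,interpolation=cv2.INTER_CUBIC) if 0 else cv2.resize(a,(760,640))[:600])
a=cv2.imread("pics/side0.png")[190:340,190:370]
cv2.imwrite("pics/sidec.png",cv2.resize(a,(720,600),interpolation=cv2.INTER_CUBIC))
E
```

```text
(no output)
```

View pics/topc.png

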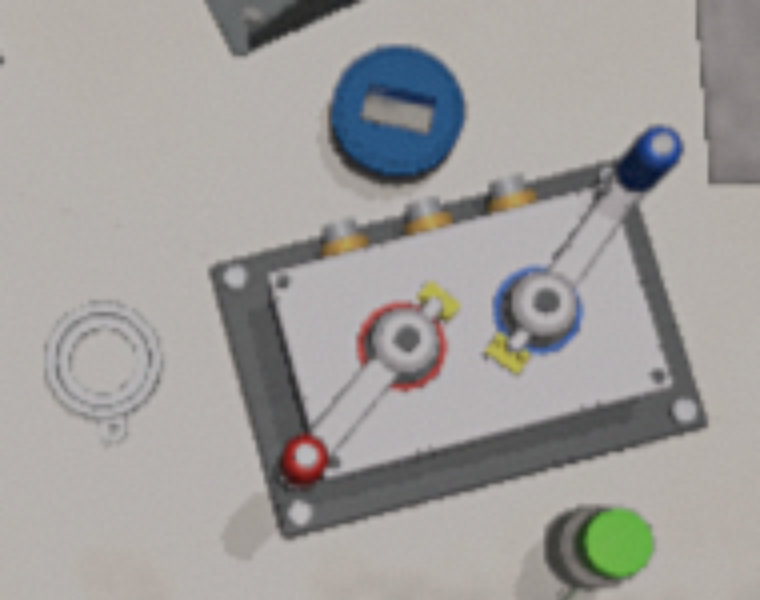

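View pics/sidec.png

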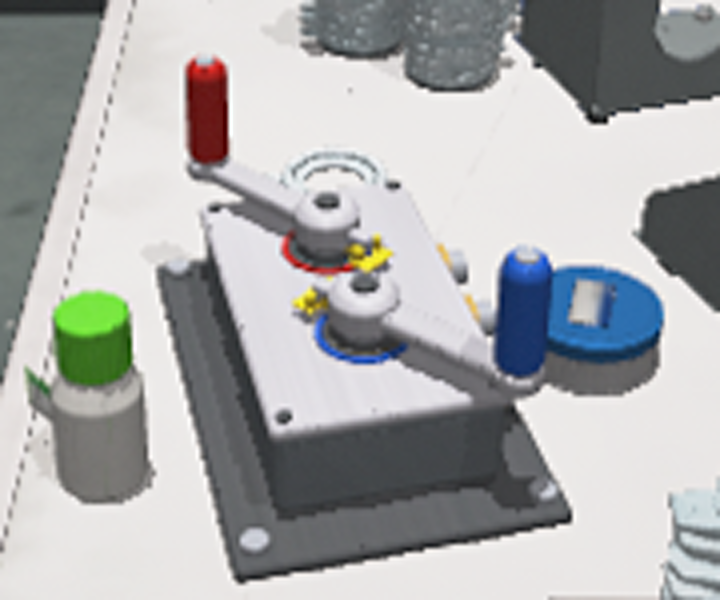

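```bash
cat > h.py <<'E'
import numpy as np
from scipy.spatial.transform import Rotation as R
def ray(f,u,v,z):
    H=420;fl=H/2/np.tan(np.radians(f["vertical_fov"])/2)
    d=R.from_rotvec(f["orientation"]).apply([(u-f["cx"])/fl,(v-f["cy"])/fl,1]);c=np.array(f["xyz"])
    return c+d*(z-c[2])/d[2]
def proj(f,p):
    fl=210/np.tan(np.radians(f["vertical_fov"])/2)
    c=R.from_rotvec(f["orientation"]).inv().apply(np.array(p)-f["xyz"]);return fl*c[0]/c[2]+f["cx"],fl*c[1]/c[2]+f["cy"]
E
python3 - <<'E'
from h import *
from rig import cams,manip
f=cams.grab_frame("top");g=cams.grab_frame("side")
P={}
for n,u,v,z in [("rp",407,340,.087),("bp",546,300,.087),("rg",306,457,.133),("bg",665,145,.133),("cap",620,543,.09),("tin",398,112,.031),("ring",103,360,.005),("c1",283,282,.058),("c2",658,376,.058)]:
    P[n]=ray(f,230+(u+.5)/4-.5,130+(v+.5)/4-.5,z);print(n,P[n].round(4))
for n,u,v,z in [("rp",327,200,.087),("bp",365,285,.087),("rg",206,62,.133),("bg",526,254,.133),("cap",93,310,.09)]:
    p=ray(g,190+(u+.5)/4-.5,190+(v+.5)/4-.5,z);print("side",n,p.round(4))
rp,bp=P["rp"],P["bp"];d=rp-bp;print("dist",np.linalg.norm(d),"yaw",np.arctan2(-d[0],d[1]),"ctr",(rp+bp)/2, (P["c1"]+P["c2"])/2)
for a,b in(("rg","rp"),("bg","bp")):
    d=P[a]-P[b];print(a,np.hypot(*d[:2]),np.arctan2(d[1],d[0]))
print(R.from_rotvec(manip.observe()["tool_rot"]).as_matrix().round(3))
E
```

```text
rp [ 0.5066 -0.0313  0.087 ]
bp [ 0.5242 -0.0989  0.087 ]
rg [0.4474 0.0214 0.133 ]
bg [ 0.5872 -0.1494  0.133 ]
cap [ 0.4072 -0.1258  0.09  ]
tin [ 0.6365 -0.0382  0.031 ]
ring [0.5134 0.1205 0.005 ]
c1 [0.5423 0.0261 0.058 ]
c2 [ 0.4897 -0.157   0.058 ]
side rp [ 0.5104 -0.031   0.087 ]
side bp [ 0.5268 -0.1009  0.087 ]
side rg [0.4509 0.0231 0.133 ]
side bg [ 0.5899 -0.1446  0.133 ]
side cap [ 0.4109 -0.1232  0.09  ]
dist 0.06989728303095873 yaw 0.254674716136886 ctr [ 0.51541976 -0.06509867  0.087     ] [ 0.51602612 -0.06543048  0.058     ]
rg 0.07930644573684073 2.4144214004806224
bg 0.08071471631725533 -0.676368690644759
[[ 0.262 -0.     0.965]
 [-0.965  0.001  0.262]
 [-0.001 -1.    -0.   ]]
```

Emit:
drive_tool(moves=[[45,[4,6,1],10],[45,[8,12,2],20],[45,[12,18,2],30],[45,[16,23,2],40],[45,[20,29,2],50],[45,[23,35,2],60],[45,[24,41,2],70],[45,[25,47,2],80],[45,[25.5,53,2],90],[45,[26,59,2],100],[45,[26,65,2],110],[45,[26,70,2],120]], squeeze=20)

```text
t: 1.75
tool_pos: [0.4495, -0.0181, 0.2389]
tool_rot: [-1.481, -0.621, 0.62]
wrist_force: [1.3, 0.3, 0.6]
opening: 0.451
```

Emit:
drive_tool(moves=[[45,[0,2.3,0],2],[45,[0,2.3,-4],2],[45,[0,2.3,-8],2],[45,[0,2.3,-8],2],[45,[0,2.3,-8],2]])

```text
t: 2.38
tool_pos: [0.4499, 0.0034, 0.1596]
tool_rot: [-1.474, -0.644, 0.643]
wrist_force: [-0.0, 0.1, 1.0]
opening: 0.449
```

```bash
cat > look.py <<'E'
import sys
from rig import cams,manip
from h import *
import cv2
tag=sys.argv[1]
s=manip.observe();print(s["t"],s["tool_pos"].round(4),s["wrist_force"].round(2),s["opening"])
m=R.from_rotvec(s["tool_rot"]).as_matrix();print("yaw",np.degrees(np.arctan2(m[1,0],m[0,0])))
ims=[]
for n in sys.argv[2:]:
    f=cams.grab_frame(n);im=f["color"][:,:,::-1]
    if n=="side": im=im[150:340,150:400]
    if n=="top": im=im[130:290,230:420]
    ims.append(cv2.resize(im,None,fx=400/im.shape[0],fy=400/im.shape[0],interpolation=cv2.INTER_CUBIC))
im=np.hstack(ims)
if im.shape[1]>800: im=cv2.resize(im,None,fx=800/im.shape[1],fy=800/im.shape[1])
cv2.imwrite(f"pics/{tag}.png",im)
E
python3 look.py a1 side wrist
```

```text
2.375 [0.4499 0.0034 0.1596] [-0.01  0.14  1.  ] 0.44896087874457113
yaw 47.185513652239564
```

View pics/a1.png

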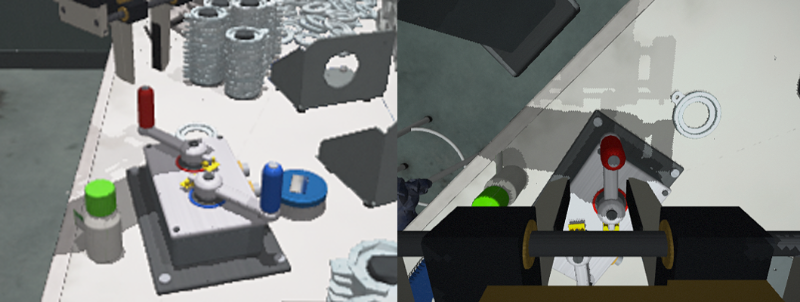

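Emit:
drive_tool(moves=[[45,[-0.1,1.9,0],0],[45,[-0.1,1.9,0],0],[45,[-0.1,1.9,-1],0],[45,[-0.1,1.9,-1],0]])

```text
t: 2.98
tool_pos: [0.448, 0.0213, 0.148]
tool_rot: [-1.474, -0.642, 0.644]
wrist_force: [-0.3, -0.0, 0.1]
opening: 0.452
```

```bash
python3 look.py a2 side wrist
```

```text
2.975 [0.448  0.0213 0.148 ] [-0.25 -0.01  0.09] 0.4521373429211934
yaw 47.13662121384028
```

View pics/a2.png

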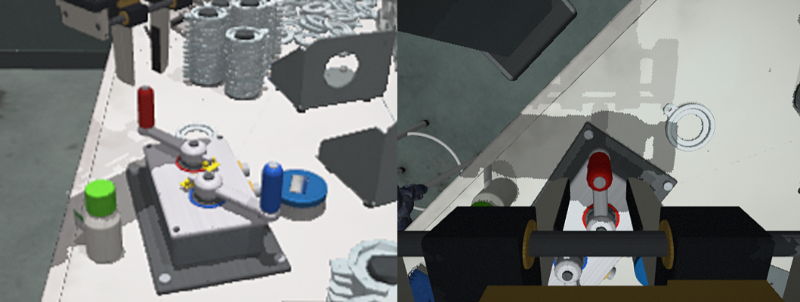

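Emit:
drive_tool(moves=[[45,[0.1,0.1,-1],0],[45,[0.1,0.1,-2],0],[45,[0.1,0.1,-3],0],[45,[0.1,0.1,-4],0],[45,[0.1,0.1,-5],0],[45,[0.1,0.1,-5.2],0],[45,[0.1,0.1,-5.2],0]])

```text
t: 3.95
tool_pos: [0.4494, 0.0232, 0.0965]
tool_rot: [-1.473, -0.643, 0.644]
wrist_force: [0.3, -0.1, 1.0]
opening: 0.447
```

```bash
python3 look.py a3 side top
```

```text
3.95 [0.4494 0.0232 0.0965] [ 0.28 -0.13  0.99] 0.44651834691459424
yaw 47.184686705503466
```

View pics/a3.png

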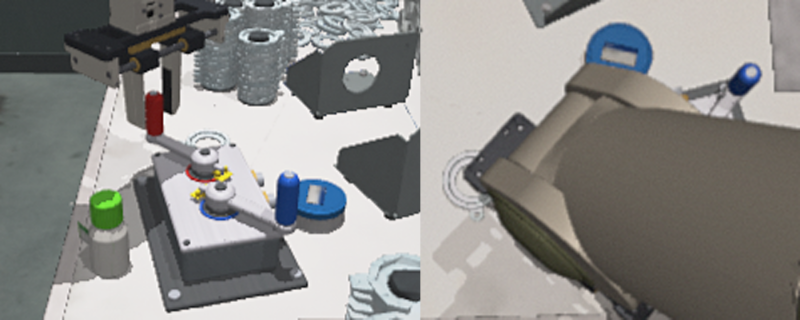

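The red grip stands between the fingers, so I'll narrow the jaws to a loose cage.

Emit:
drive_tool(moves=[[36,[0,0,0],0],[28,[0,0,0],0],[27,[0,0,0],0],[27,[0,0,0],0]])

```text
t: 4.55
tool_pos: [0.4495, 0.0231, 0.0967]
tool_rot: [-1.473, -0.643, 0.643]
wrist_force: [-0.3, 0.1, -0.3]
opening: 0.271
```

```bash
cat > arc.py <<'E'
import sys
from rig import manip
from h import *
# arc.py px py phi_step(deg) n : waypoints (cm, deg) relative to now; keeps radius .08
s=manip.observe();p=s["tool_pos"];m=R.from_rotvec(s["tool_rot"]).as_matrix();yaw=np.degrees(np.arctan2(m[1,0],m[0,0]))
px,py,st,n=map(float,sys.argv[1:5])
th=np.arctan2(p[1]-py,p[0]-px);r=np.hypot(p[0]-px,p[1]-py)
print("t",s["t"],"pos",p.round(4),"th",th.round(3),np.degrees(th).round(1),"r",r.round(4),"yaw",yaw.round(1),"F",s["wrist_force"].round(1),"op",round(s["opening"],3))
print("Ftan(cw motion)",(s["wrist_force"]@[np.sin(th),-np.cos(th),0]).round(2),"Frad",(s["wrist_force"]@[np.cos(th),np.sin(th),0]).round(2))
for i in range(1,int(n)+1):
    a=th-np.radians(st)*i
    d=np.array([px+.08*np.cos(a),py+.08*np.sin(a)])-p[:2]
    print((d*100).round(2), round(-st*i,1))
E
python3 arc.py 0.508 -0.031 3 12
```

```text
t 4.55 pos [0.4495 0.0231 0.0967] th 2.395 137.3 r 0.0797 yaw 47.2 F [-0.3  0.1 -0.3] op 0.271
Ftan(cw motion) -0.13 Frad 0.28
[0.27 0.32] -3.0
[0.58 0.6 ] -6.0
[0.9  0.87] -9.0
[1.24 1.12] -12.0
[1.58 1.35] -15.0
[1.94 1.57] -18.0
[2.32 1.76] -21.0
[2.7  1.94] -24.0
[3.08 2.09] -27.0
[3.48 2.23] -30.0
[3.88 2.34] -33.0
[4.29 2.44] -36.0
```

Emit:
drive_tool(moves=[[27,[0.27,0.32,0],-3],[27,[0.58,0.6,0],-6],[27,[0.9,0.87,0],-9],[27,[1.24,1.12,0],-12]])

```text
t: 5.05
tool_pos: [0.4605, 0.0334, 0.0964]
tool_rot: [-1.518, -0.477, 0.481]
wrist_force: [-2.9, -2.7, 2.4]
opening: 0.272
```

```bash
python3 arc.py 0.508 -0.031 3 12
```

```text
t 5.05 pos [0.4605 0.0334 0.0964] th 2.207 126.4 r 0.08 yaw 35.0 F [-2.9 -2.7  2.4] op 0.272
Ftan(cw motion) -3.98 Frad -0.43
[0.34 0.24] -3.0
[0.7  0.46] -6.0
[1.07 0.66] -9.0
[1.44 0.85] -12.0
[1.83 1.01] -15.0
[2.22 1.15] -18.0
[2.62 1.28] -21.0
[3.03 1.38] -24.0
[3.44 1.46] -27.0
[3.85 1.51] -30.0
[4.27 1.55] -33.0
[4.69 1.56] -36.0
```

Emit:
drive_tool(moves=[[27,[0.34,0.24,0],-3],[27,[0.7,0.46,0],-6],[27,[1.07,0.66,0],-9],[27,[1.44,0.85,0],-12],[27,[1.83,1.0,0],-15],[27,[2.22,1.12,0],-18],[27,[2.62,1.25,0],-21]])

```text
t: 5.92
tool_pos: [0.4882, 0.047, 0.0966]
tool_rot: [-1.562, -0.191, 0.192]
wrist_force: [-4.7, -1.4, 1.1]
opening: 0.271
```

```bash
python3 arc.py 0.508 -0.031 1.5 14
```

```text
t 5.925 pos [0.4882 0.047  0.0966] th 1.819 104.2 r 0.0804 yaw 14.0 F [-4.7 -1.4  1.1] op 0.271
Ftan(cw motion) -4.88 Frad -0.18
[0.21 0.01] -1.5
[0.42 0.05] -3.0
[0.63 0.09] -4.5
[0.83 0.12] -6.0
[1.04 0.15] -7.5
[1.25 0.17] -9.0
[1.46 0.19] -10.5
[1.67 0.2 ] -12.0
[1.88 0.2 ] -13.5
[2.08 0.2 ] -15.0
[2.29 0.2 ] -16.5
[2.5  0.19] -18.0
[2.71 0.17] -19.5
[2.92 0.15] -21.0
```

Emit:
drive_tool(moves=[[27,[0.21,0.03,0],-1.5],[27,[0.42,0.06,0],-3],[27,[0.63,0.09,0],-4.5],[27,[0.83,0.12,0],-6],[27,[1.04,0.15,0],-7.5],[27,[1.25,0.17,0],-9],[27,[1.46,0.19,0],-10.5],[27,[1.67,0.2,0],-12]])

```text
t: 6.92
tool_pos: [0.5049, 0.0489, 0.0966]
tool_rot: [-1.571, -0.028, 0.028]
wrist_force: [-3.7, -0.9, -0.4]
opening: 0.274
```

```bash
python3 arc.py 0.508 -0.031 1 6
```

```text
t 6.925 pos [0.5049 0.0489 0.0966] th 1.61 92.3 r 0.0799 yaw 2.1 F [-3.7 -0.9 -0.4] op 0.274
Ftan(cw motion) -3.72 Frad -0.73
[0.14 0.01] -1.0
[0.28 0.01] -2.0
[0.42 0.01] -3.0
[0.56 0.01] -4.0
[0.7 0. ] -5.0
[ 0.84 -0.01] -6.0
```

Emit:
drive_tool(moves=[[27,[0.14,0,0],-1],[27,[0.28,0,0],-2],[27,[0.42,0,0],-3],[27,[0.56,0,0],-4],[27,[0.7,0,0],-5]])

```text
t: 7.55
tool_pos: [0.5118, 0.0489, 0.0966]
tool_rot: [-1.57, 0.04, -0.04]
wrist_force: [-3.4, -0.3, 0.7]
opening: 0.268
```

Emit:
drive_tool(moves=[[27,[0.15,-0.01,0],-1],[27,[0.3,-0.02,0],-2]])

```text
t: 7.8
tool_pos: [0.5148, 0.0487, 0.0966]
tool_rot: [-1.57, 0.067, -0.067]
wrist_force: [-4.4, -0.3, 0.7]
opening: 0.268
```

Emit:
drive_tool(moves=[[27,[0.15,-0.02,0],-1],[27,[0.3,-0.04,0],-2]])

```text
t: 8.05
tool_pos: [0.5178, 0.0482, 0.0966]
tool_rot: [-1.569, 0.094, -0.094]
wrist_force: [-4.6, 1.5, -0.5]
opening: 0.271
```

```bash
python3 arc.py 0.508 -0.031 1 6
```

```text
t 8.05 pos [0.5178 0.0482 0.0966] th 1.447 82.9 r 0.0799 yaw -6.9 F [-4.6  1.5 -0.5] op 0.271
Ftan(cw motion) -4.72 Frad 0.9
[ 0.14 -0.  ] -1.0
[ 0.28 -0.02] -2.0
[ 0.42 -0.05] -3.0
[ 0.55 -0.07] -4.0
[ 0.69 -0.1 ] -5.0
[ 0.83 -0.13] -6.0
```

Emit:
drive_tool(moves=[[27,[0.15,-0.02,0],-1],[27,[0.3,-0.04,0],-2],[27,[0.3,-0.04,0],-2]])

```text
t: 8.43
tool_pos: [0.5209, 0.0478, 0.0966]
tool_rot: [-1.567, 0.121, -0.121]
wrist_force: [-3.9, 0.5, 0.7]
opening: 0.27
```

Emit:
drive_tool(moves=[[27,[0.15,-0.03,0],-1],[27,[0.3,-0.06,0],-2],[27,[0.3,-0.06,0],-2]])

```text
t: 8.8
tool_pos: [0.5239, 0.0472, 0.0966]
tool_rot: [-1.566, 0.149, -0.149]
wrist_force: [-3.8, 0.2, 0.3]
opening: 0.273
```

Emit:
drive_tool(moves=[[27,[0.15,-0.03,0],-1],[27,[0.3,-0.07,0],-2],[27,[0.3,-0.07,0],-2]])

```text
t: 9.18
tool_pos: [0.5269, 0.0466, 0.0966]
tool_rot: [-1.564, 0.176, -0.176]
wrist_force: [-3.4, 0.7, 0.9]
opening: 0.274
```

Emit:
drive_tool(moves=[[27,[0.15,-0.03,0],-1],[27,[0.3,-0.08,0],-2],[27,[0.3,-0.08,0],-2]])

```text
t: 9.55
tool_pos: [0.5299, 0.0457, 0.0966]
tool_rot: [-1.561, 0.203, -0.204]
wrist_force: [-4.4, 1.7, -0.2]
opening: 0.27
```

Emit:
drive_tool(moves=[[27,[0.15,-0.04,0],-1],[27,[0.3,-0.09,0],-2],[27,[0.3,-0.09,0],-2]])

```text
t: 9.93
tool_pos: [0.5329, 0.0448, 0.0966]
tool_rot: [-1.558, 0.231, -0.231]
wrist_force: [-2.5, 1.6, -0.2]
opening: 0.272
```

```bash
python3 arc.py 0.508 -0.031 2 5
```

```text
t 9.925 pos [0.5329 0.0448 0.0966] th 1.253 71.8 r 0.0798 yaw -16.9 F [-2.5  1.6 -0.2] op 0.272
Ftan(cw motion) -2.86 Frad 0.78
[ 0.27 -0.08] -2.0
[ 0.53 -0.18] -4.0
[ 0.79 -0.29] -6.0
[ 1.04 -0.41] -8.0
[ 1.29 -0.53] -10.0
```

Emit:
drive_tool(moves=[[27,[0.14,-0.04,0],-1],[27,[0.28,-0.09,0],-2],[27,[0.28,-0.09,0],-2]])

```text
t: 10.3
tool_pos: [0.5357, 0.0439, 0.0966]
tool_rot: [-1.555, 0.258, -0.258]
wrist_force: [-3.1, 1.0, 0.2]
opening: 0.274
```

Emit:
drive_tool(moves=[[27,[0.14,-0.05,0],-1],[27,[0.28,-0.1,0],-2],[27,[0.28,-0.1,0],-2]])

```text
t: 10.68
tool_pos: [0.5385, 0.0429, 0.0966]
tool_rot: [-1.552, 0.285, -0.286]
wrist_force: [-3.7, 1.7, 0.3]
opening: 0.276
```

Emit:
drive_tool(moves=[[27,[0.14,-0.06,0],-1],[27,[0.27,-0.12,0],-2],[27,[0.27,-0.12,0],-2]])

```text
t: 11.05
tool_pos: [0.5402, 0.042, 0.0965]
tool_rot: [-1.548, 0.314, -0.312]
wrist_force: [-6.2, 2.7, 2.4]
opening: 0.268
```

Emit:
drive_tool(moves=[[27,[0.13,-0.06,0],-1],[27,[0.13,-0.06,0],-1]])

```text
t: 11.3
tool_pos: [0.541, 0.0416, 0.0965]
tool_rot: [-1.547, 0.328, -0.324]
wrist_force: [-7.4, 4.0, 3.9]
opening: 0.273
```

```bash
python3 arc.py 0.508 -0.031 1 3
```

```text
t 11.3 pos [0.541  0.0416 0.0965] th 1.144 65.6 r 0.0797 yaw -23.8 F [-7.4  4.   3.9] op 0.273
Ftan(cw motion) -8.37 Frad 0.54
[ 0.14 -0.04] -1.0
[ 0.26 -0.1 ] -2.0
[ 0.39 -0.16] -3.0
```

Emit:
drive_tool(moves=[[27,[0.12,-0.06,0],0],[27,[0.12,-0.06,0],0],[27,[0.12,-0.06,0],0]])

```text
t: 11.68
tool_pos: [0.5417, 0.0411, 0.0964]
tool_rot: [-1.547, 0.329, -0.324]
wrist_force: [-8.3, 4.6, 4.5]
opening: 0.271
```

```bash
python3 arc.py 0.508 -0.031 1 1;python3 arc.py 0.508 -0.031 1 1
```

```text
t 11.675 pos [0.5417 0.0411 0.0964] th 1.134 65.0 r 0.0796 yaw -23.8 F [-8.3  4.6  4.5] op 0.271
Ftan(cw motion) -9.48 Frad 0.62
[ 0.14 -0.02] -1.0
t 11.675 pos [0.5417 0.0411 0.0964] th 1.134 65.0 r 0.0796 yaw -23.8 F [-8.3  4.6  4.5] op 0.271
Ftan(cw motion) -9.48 Frad 0.62
[ 0.14 -0.02] -1.0
```

Emit:
drive_tool(moves=[[28,[-0.2,0.1,0],0],[30,[-0.4,0.19,0],0],[34,[-0.6,0.28,0],0],[38,[-0.6,0.28,0],0],[38,[-0.6,0.28,0],0]])

```text
t: 12.3
tool_pos: [0.5382, 0.0431, 0.0967]
tool_rot: [-1.546, 0.326, -0.327]
wrist_force: [-0.8, -0.3, 0.6]
opening: 0.373
```

```bash
python3 arc.py 0.508 -0.031 1 1;python3 look.py b1 side wrist
```

```text
t 12.3 pos [0.5382 0.0431 0.0967] th 1.184 67.8 r 0.0801 yaw -23.9 F [-0.8 -0.3  0.6] op 0.373
Ftan(cw motion) -0.62 Frad -0.53
[ 0.13 -0.06] -1.0
12.3 [0.5382 0.0431 0.0967] [-0.78 -0.26  0.58] 0.372979377102954
yaw -23.850937893978408
```

View pics/b1.png

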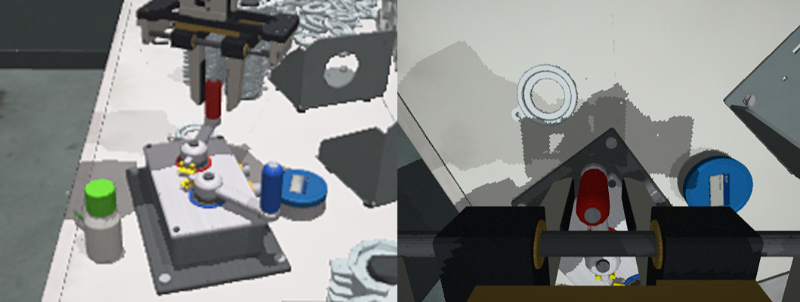

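Emit:
drive_tool(moves=[[45,[0,0,2],0],[45,[0,0,5],0],[45,[0,0,8],0],[45,[1,-4,8],10],[45,[2,-8,8],20],[45,[3,-12,8],30],[45,[4,-16,8],40],[45,[5,-19.1,8],50],[45,[5,-19.1,8],60],[45,[5,-19.1,8],70],[45,[5,-19.1,8],76],[45,[5,-19.1,8],76]])

```text
t: 13.9
tool_pos: [0.5875, -0.1481, 0.1765]
tool_rot: [-1.452, -0.71, 0.709]
wrist_force: [-0.1, -0.7, 0.4]
opening: 0.451
```

```bash
python3 look.py c1 side wrist; python3 - <<'E'
from rig import cams,manip
import cv2
f=cams.grab_frame("top");cv2.imwrite("pics/top1.png",f["color"][:,:,::-1])
E
```

```text
13.9 [ 0.5875 -0.1481  0.1765] [-0.11 -0.68  0.36] 0.450879808672005
yaw 52.09562968469959
```

View pics/c1.png

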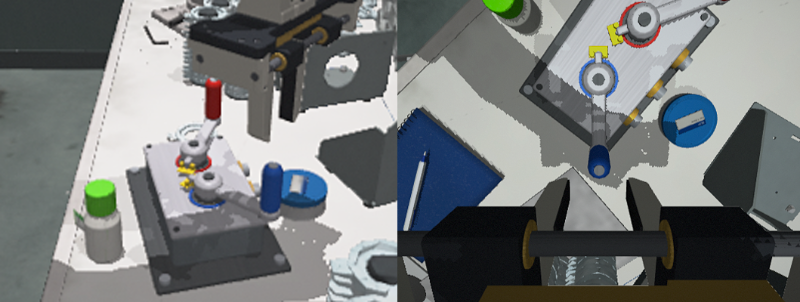

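View pics/top1.png

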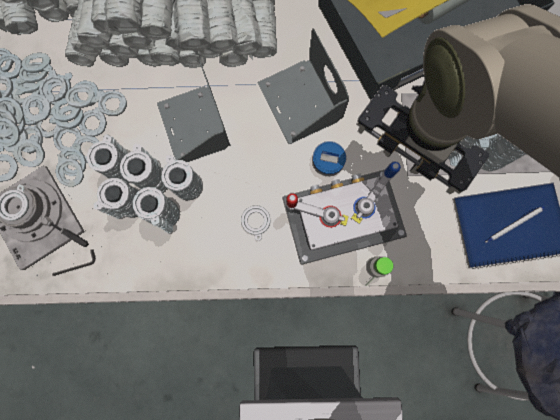

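```bash
python3 - <<'E'
from rig import cams,manip
from h import *
import cv2
f=cams.grab_frame("wrist");im=f["color"][:,:,::-1].copy()
for p in [(.588,-.148,.133),(.5255,-.1,.087),(.508,-.031,.087)]: print(proj(f,p))
cv2.imwrite("pics/w2.png",cv2.resize(im[0:260,180:460],None,fx=2.3,fy=2.3,interpolation=cv2.INTER_CUBIC))
f=cams.grab_frame("side");print([proj(f,p) for p in [(.588,-.148,.133),(.5255,-.1,.087)]])
E
```

```text
(np.float64(277.17155621505407), np.float64(234.29728738391003))
(np.float64(276.4267167973124), np.float64(109.97728459658157))
(np.float64(340.55265101508064), np.float64(23.63489813433833))
[(np.float64(320.20801931334915), np.float64(254.33264589920617)), (np.float64(280.1018466788203), np.float64(260.5918252652458))]
```

View pics/w2.png

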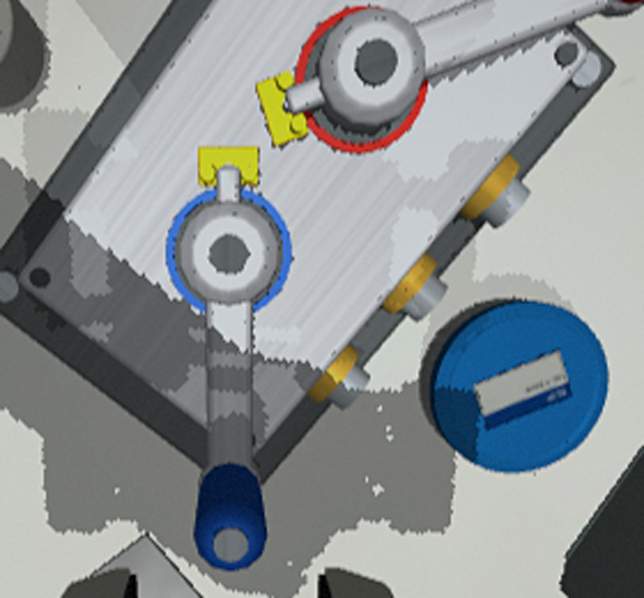

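Emit:
drive_tool(moves=[[45,[0,0,-2],0],[45,[0,0,-3.5],0],[45,[0,0,-5],0],[45,[0,0,-6],0],[45,[0,0,-7],0],[45,[0,0,-8],0],[45,[0,0,-8],0]])

```text
t: 15.02
tool_pos: [0.5872, -0.1476, 0.0959]
tool_rot: [-1.451, -0.71, 0.711]
wrist_force: [-0.6, 0.4, 0.7]
opening: 0.452
```

Emit:
drive_tool(moves=[[36,[0,0,0],0],[30,[0,0,0],0],[29,[0,0,0],0],[29,[0,0,0],0]])

```text
t: 15.52
tool_pos: [0.5876, -0.1477, 0.0968]
tool_rot: [-1.452, -0.711, 0.71]
wrist_force: [-0.1, -0.2, -0.7]
opening: 0.294
```

```bash
python3 arc.py 0.5255 -0.1 1.5 6;python3 look.py c2 side wrist
```

```text
t 15.525 pos [ 0.5876 -0.1477  0.0968] th -0.655 -37.5 r 0.0783 yaw 52.2 F [-0.1 -0.2 -0.7] op 0.294
Ftan(cw motion) 0.22 Frad -0.01
[ 0.   -0.27] -1.5
[-0.13 -0.43] -3.0
[-0.27 -0.58] -4.5
[-0.41 -0.74] -6.0
[-0.56 -0.89] -7.5
[-0.71 -1.03] -9.0
15.525 [ 0.5876 -0.1477  0.0968] [-0.14 -0.17 -0.74] 0.29385700035259654
yaw 52.168592785648066
```

View pics/c2.png

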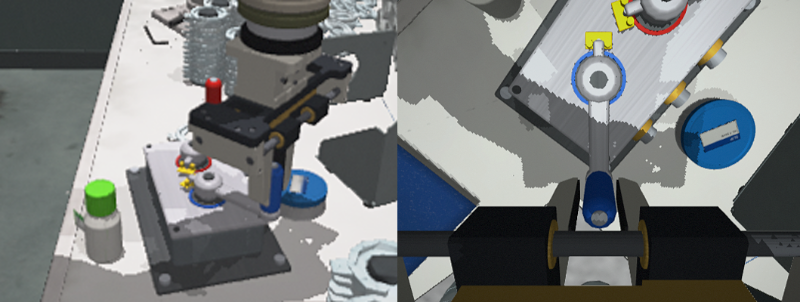

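Emit:
drive_tool(moves=[[29,[-0.08,-0.18,0],-1.5],[29,[-0.2,-0.35,0],-3],[29,[-0.34,-0.51,0],-4.5],[29,[-0.48,-0.66,0],-6]])

```text
t: 16.12
tool_pos: [0.583, -0.1541, 0.0967]
tool_rot: [-1.478, -0.629, 0.628]
wrist_force: [1.7, 2.4, -0.5]
opening: 0.29
```

```bash
python3 arc.py 0.5255 -0.1 1.5 5
```

```text
t 16.125 pos [ 0.583  -0.1541  0.0967] th -0.756 -43.3 r 0.0789 yaw 46.1 F [ 1.7  2.4 -0.5] op 0.29
Ftan(cw motion) -2.9 Frad -0.4
[-0.07 -0.22] -1.5
[-0.22 -0.37] -3.0
[-0.37 -0.51] -4.5
[-0.53 -0.65] -6.0
[-0.69 -0.79] -7.5
```

Emit:
drive_tool(moves=[[29,[-0.12,-0.16,0],-1.5],[29,[-0.24,-0.32,0],-3]])

```text
t: 16.38
tool_pos: [0.5804, -0.1575, 0.0967]
tool_rot: [-1.49, -0.588, 0.588]
wrist_force: [2.2, 1.5, 0.1]
opening: 0.29
```

```bash
python3 arc.py 0.5255 -0.1 1.5 2
```

```text
t 16.375 pos [ 0.5804 -0.1575  0.0967] th -0.809 -46.4 r 0.0795 yaw 43.1 F [2.2 1.5 0.1] op 0.29
Ftan(cw motion) -2.62 Frad 0.44
[-0.12 -0.18] -1.5
[-0.28 -0.32] -3.0
```

Emit:
drive_tool(moves=[[29,[-0.14,-0.16,0],-1.5],[29,[-0.28,-0.31,0],-3]])

```text
t: 16.62
tool_pos: [0.5775, -0.1608, 0.0967]
tool_rot: [-1.501, -0.547, 0.547]
wrist_force: [2.3, 1.5, -0.2]
opening: 0.288
```

Emit:
drive_tool(moves=[[29,[-0.15,-0.15,0],-1.5],[29,[-0.3,-0.29,0],-3]])

```text
t: 16.88
tool_pos: [0.5745, -0.1636, 0.0967]
tool_rot: [-1.511, -0.507, 0.506]
wrist_force: [2.6, 1.3, -0.1]
opening: 0.29
```

```bash
python3 arc.py 0.5255 -0.1 3 12
```

```text
t 16.875 pos [ 0.5745 -0.1636  0.0967] th -0.914 -52.4 r 0.0803 yaw 37.1 F [ 2.6  1.3 -0.1] op 0.29
Ftan(cw motion) -2.86 Frad 0.53
[-0.36 -0.22] -3.0
[-0.71 -0.45] -6.0
[-1.07 -0.66] -9.0
[-1.45 -0.85] -12.0
[-1.83 -1.02] -15.0
[-2.22 -1.17] -18.0
[-2.62 -1.3 ] -21.0
[-3.02 -1.41] -24.0
[-3.43 -1.5 ] -27.0
[-3.84 -1.57] -30.0
[-4.26 -1.61] -33.0
[-4.68 -1.63] -36.0
```

Emit:
drive_tool(moves=[[29,[-0.36,-0.23,0],-3],[29,[-0.71,-0.45,0],-6],[29,[-1.07,-0.66,0],-9],[29,[-1.45,-0.85,0],-12],[29,[-1.83,-1.02,0],-15],[29,[-2.22,-1.17,0],-18],[29,[-2.62,-1.3,0],-21],[29,[-3.02,-1.41,0],-24],[29,[-3.43,-1.5,0],-27],[29,[-3.84,-1.57,0],-30],[29,[-4.26,-1.61,0],-33]])

```text
t: 18.25
tool_pos: [0.5316, -0.1797, 0.0966]
tool_rot: [-1.57, -0.054, 0.054]
wrist_force: [2.8, -0.4, 0.1]
opening: 0.292
```

```bash
python3 arc.py 0.5255 -0.1 3 9
```

```text
t 18.25 pos [ 0.5316 -0.1797  0.0966] th -1.494 -85.6 r 0.08 yaw 4.0 F [ 2.8 -0.4  0.1] op 0.292
Ftan(cw motion) -2.78 Frad 0.6
[-0.42 -0.03] -3.0
[-0.84 -0.03] -6.0
[-1.25 -0.  ] -9.0
[-1.67  0.04] -12.0
[-2.08  0.11] -15.0
[-2.49  0.2 ] -18.0
[-2.9   0.31] -21.0
[-3.3   0.44] -24.0
[-3.69  0.59] -27.0
```

Next to about -107° with the tool, still short of the expected contact at -116°.

Emit:
drive_tool(moves=[[29,[-0.42,-0.03,0],-3],[29,[-0.84,-0.03,0],-6],[29,[-1.25,0,0],-9],[29,[-1.67,0.04,0],-12],[29,[-2.08,0.11,0],-15],[29,[-2.49,0.2,0],-18],[29,[-2.9,0.31,0],-21],[29,[-2.9,0.31,0],-21]])

```text
t: 19.25
tool_pos: [0.5024, -0.1764, 0.0966]
tool_rot: [-1.559, 0.232, -0.231]
wrist_force: [3.0, -1.7, -0.2]
opening: 0.294
```

```bash
python3 arc.py 0.5255 -0.1 2 6
```

```text
t 19.25 pos [ 0.5024 -0.1764  0.0966] th -1.864 -106.8 r 0.0798 yaw -16.9 F [ 3.  -1.7 -0.2] op 0.294
Ftan(cw motion) -3.4 Frad 0.78
[-0.27  0.06] -2.0
[-0.53  0.16] -4.0
[-0.79  0.26] -6.0
[-1.05  0.38] -8.0
[-1.3  0.5] -10.0
[-1.55  0.63] -12.0
```

Emit:
drive_tool(moves=[[29,[-0.13,0.04,0],-1],[29,[-0.27,0.08,0],-2],[29,[-0.4,0.12,0],-3],[29,[-0.4,0.12,0],-3]])

```text
t: 19.75
tool_pos: [0.4988, -0.1753, 0.0966]
tool_rot: [-1.554, 0.272, -0.272]
wrist_force: [1.8, -0.9, -0.1]
opening: 0.291
```

Emit:
drive_tool(moves=[[29,[-0.13,0.05,0],-1],[29,[-0.26,0.1,0],-2],[29,[-0.26,0.1,0],-2]])

```text
t: 20.12
tool_pos: [0.4961, -0.1743, 0.0966]
tool_rot: [-1.55, 0.299, -0.299]
wrist_force: [2.3, -1.3, 1.0]
opening: 0.289
```

Emit:
drive_tool(moves=[[29,[-0.13,0.05,0],-1],[29,[-0.26,0.11,0],-2],[29,[-0.26,0.11,0],-2]])

```text
t: 20.5
tool_pos: [0.4936, -0.1731, 0.0966]
tool_rot: [-1.546, 0.327, -0.326]
wrist_force: [1.8, -0.9, -0.4]
opening: 0.289
```

Emit:
drive_tool(moves=[[29,[-0.13,0.06,0],-1],[29,[-0.26,0.12,0],-2],[29,[-0.26,0.12,0],-2]])

```text
t: 20.88
tool_pos: [0.4909, -0.1719, 0.0966]
tool_rot: [-1.542, 0.354, -0.354]
wrist_force: [1.5, -1.3, 0.6]
opening: 0.294
```

```bash
python3 arc.py 0.5255 -0.1 2 2
```

```text
t 20.875 pos [ 0.4909 -0.1719  0.0966] th -2.019 -115.7 r 0.0798 yaw -25.8 F [ 1.5 -1.3  0.6] op 0.294
Ftan(cw motion) -1.88 Frad 0.55
[-0.26  0.11] -2.0
[-0.5   0.24] -4.0
```

Emit:
drive_tool(moves=[[29,[-0.13,0.06,0],-1],[29,[-0.25,0.12,0],-2],[29,[-0.25,0.12,0],-2]])

```text
t: 21.25
tool_pos: [0.4885, -0.1707, 0.0966]
tool_rot: [-1.537, 0.381, -0.381]
wrist_force: [1.7, -1.8, -0.6]
opening: 0.29
```

Emit:
drive_tool(moves=[[29,[-0.12,0.07,0],-1],[29,[-0.25,0.13,0],-2],[29,[-0.25,0.13,0],-2]])

```text
t: 21.62
tool_pos: [0.4859, -0.1694, 0.0966]
tool_rot: [-1.532, 0.408, -0.408]
wrist_force: [2.1, -1.6, 0.1]
opening: 0.289
```

Emit:
drive_tool(moves=[[29,[-0.12,0.07,0],-1],[29,[-0.24,0.14,0],-2],[29,[-0.24,0.14,0],-2]])

```text
t: 22.0
tool_pos: [0.484, -0.1682, 0.0967]
tool_rot: [-1.527, 0.435, -0.436]
wrist_force: [3.4, -2.6, -0.2]
opening: 0.291
```

```bash
python3 arc.py 0.5255 -0.1 2 2;python3 look.py d1 side wrist
```

```text
t 22.0 pos [ 0.484  -0.1682  0.0967] th -2.117 -121.3 r 0.0798 yaw -31.9 F [ 3.4 -2.6 -0.2] op 0.291
Ftan(cw motion) -4.25 Frad 0.49
[-0.24  0.14] -2.0
[-0.48  0.29] -4.0
22.0 [ 0.484  -0.1682  0.0967] [ 3.38 -2.63 -0.23] 0.2910421110101579
yaw -31.85105060463401
```

View pics/d1.png

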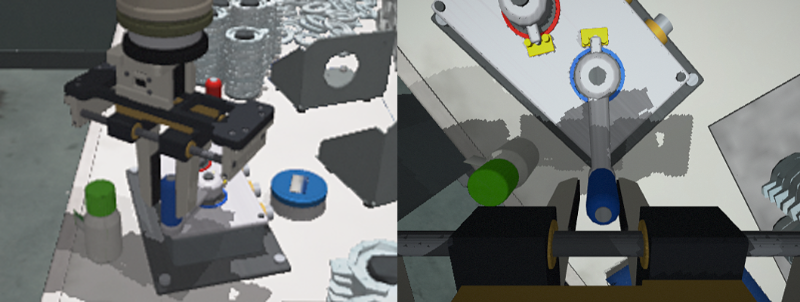

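Emit:
drive_tool(moves=[[29,[-0.12,0.07,0],-1],[29,[-0.2,0.11,0],-1],[29,[-0.2,0.11,0],-1]])

```text
t: 22.48
tool_pos: [0.4827, -0.1674, 0.0968]
tool_rot: [-1.524, 0.448, -0.451]
wrist_force: [5.0, -4.2, -1.9]
opening: 0.291
```

Emit:
drive_tool(moves=[[29,[-0.12,0.07,0],0],[29,[-0.2,0.11,0],0],[29,[-0.2,0.11,0],0]])

```text
t: 22.85
tool_pos: [0.4816, -0.1666, 0.0969]
tool_rot: [-1.524, 0.447, -0.452]
wrist_force: [6.8, -5.3, -2.5]
opening: 0.29
```

```bash
python3 arc.py 0.5255 -0.1 2 2
```

```text
t 22.85 pos [ 0.4816 -0.1666  0.0969] th -2.154 -123.4 r 0.0798 yaw -32.9 F [ 6.8 -5.3 -2.5] op 0.29
Ftan(cw motion) -8.54 Frad 0.67
[-0.24  0.14] -2.0
[-0.47  0.31] -4.0
```

Emit:
drive_tool(moves=[[30,[0.18,-0.12,0],0],[32,[0.36,-0.24,0],0],[35,[0.53,-0.35,0],0],[37,[0.53,-0.35,0],0],[37,[0.53,-0.35,0],0]])

```text
t: 23.48
tool_pos: [0.4843, -0.1691, 0.0964]
tool_rot: [-1.524, 0.45, -0.448]
wrist_force: [0.2, -0.4, -0.2]
opening: 0.37
```

```bash
python3 arc.py 0.5255 -0.1 2 1;python3 look.py d2 side wrist
```

```text
t 23.475 pos [ 0.4843 -0.1691  0.0964] th -2.109 -120.8 r 0.0804 yaw -32.8 F [ 0.2 -0.4 -0.2] op 0.37
Ftan(cw motion) -0.4 Frad 0.27
[-0.21  0.19] -2.0
23.475 [ 0.4843 -0.1691  0.0964] [ 0.2  -0.43 -0.17] 0.36965318132833447
yaw -32.82304837373938
```

View pics/d2.png

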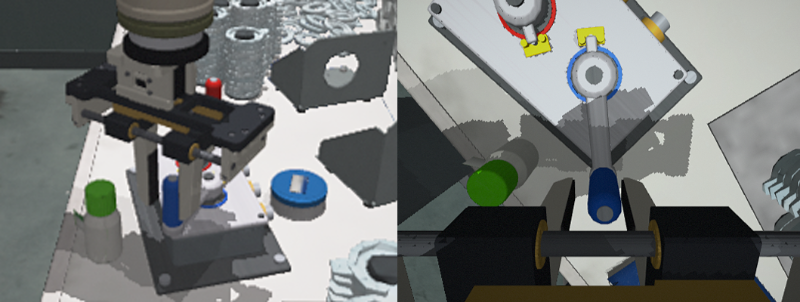

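The forces are back to zero and the grip is free in the gap. I'll lift straight up and move away.

Emit:
drive_tool(moves=[[37,[0,0,2],0],[37,[0,0,5],0],[37,[0,0,9],0],[37,[0,0,13],0],[37,[0,-5,14],0],[37,[0,-10,14],0],[37,[0,-15,14],0],[37,[0,-20,14],0],[37,[0,-25,14],0],[37,[0,-25,14],0]])

```text
t: 24.82
tool_pos: [0.4833, -0.4235, 0.2359]
tool_rot: [-1.524, 0.454, -0.453]
wrist_force: [0.2, 0.4, -0.9]
opening: 0.374
```

```bash
python3 look.py e1 top side; python3 - <<'E'
from h import *
from rig import cams
f=cams.grab_frame("top")
for p in[(.4072,-.1258,.09),(.6365,-.0382,.031),(.5134,.1205,.005)]:
    u,v=proj(f,p);print(((u+.5-230)*4-.5)/1.6,((v+.5-130)*4-.5)/1.6)
E
```

```text
24.825 [ 0.4833 -0.4235  0.2359] [ 0.16  0.41 -0.89] 0.37404847706160677
yaw -33.147990867894116
387.46783407135666 339.4041326124012
248.72637815149204 70.02865220662343
64.34120105398563 224.96857163109155
```

View pics/e1.png

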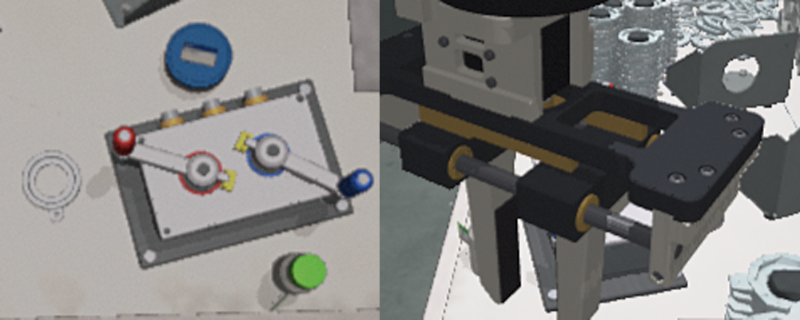

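```bash
python3 - <<'E'
from h import *
from rig import cams,manip
import cv2
f=cams.grab_frame("top");im=f["color"][:,:,::-1]
cv2.imwrite("pics/e2.png",cv2.resize(im[130:280,230:420],(760,600),interpolation=cv2.INTER_CUBIC))
print(manip.observe()["joint_velocities"].round(4))
E
```

```text
[-0.01   -0.0058  0.0003  0.0008  0.0022  0.0003  0.0005]
```

View pics/e2.png

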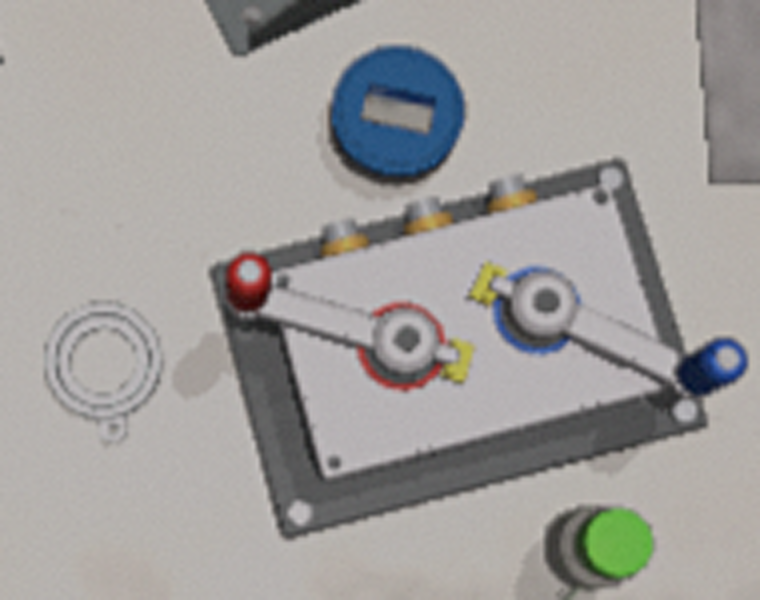

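```bash
python3 - <<'E'
from h import *
from rig import cams
f=cams.grab_frame("top")
q=lambda u,v,z: ray(f,230+(u+.5)/4-.5,130+(v+.5)/4-.5,z)
for n,g,p in(("blue",(729,355),(547,300)),("red",(249,271),(407,340))):
    d=q(*g,.133)-q(*p,.087);print(n,q(*g,.133).round(4),np.hypot(*d[:2]).round(4),np.arctan2(d[1],d[0]))
E
```

```text
blue [ 0.4884 -0.1711  0.133 ] 0.0801 -2.033894383596161
red [0.5334 0.0444 0.133 ] 0.0803 1.2302871254126067
```

```bash
python3 - <<'E'
from rig import manip
s=manip.observe();print(s["t"],s["wrist_force"].round(2));print(manip.sign_off())
E
```

```text
25.075 [-0.97  0.23  0.65]
the job is handed in; nothing more can be done
None
```

I turned the red isolator clockwise to its stop, then swung the blue selector clockwise to its own stop, let it go and handed the job in at 25 s. Handing in gives no verdict, so the results below are from my own checks.

- **Red isolator:** it turned at about 4 N. At the stop the push rose steadily, and I ended at 9.5 N. Camera and tool readings put the swing at about 1.2 rad, and the grip moved roughly 90 mm.
- **Blue selector:** it was free straight away and turned at about 2.5–3 N. At its stop the push rose to 8.5 N, where I stopped.
- **Overload:** no force reading along either path went above about 10 N. I saw no sign that the tell-tales tripped, but did not measure their angle.
- **Other objects:** the last top picture shows the bottle, tin and ring at their first positions. The arm was clear, with a wrist force of about 1 N, which is noise.

**Disagreement:** my estimates of the selector's swing differ. The top camera gave 1.36 rad, the wrist camera about 1.42 rad, and the raw tool angle nearly 1.5 rad, against 1.4 rad expected. I put this down to a few mm of calibration error and the loose hold on the grip. The steady rise in push at the stop is my main evidence that it is fully over.

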